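# Load the weighing sample changer for its daily check

## Task

Set up the sample changer for its daily check: first pick up the empty carousel by its handle, turn it until its key slot lines up with the drive pin, and lower it over the spigot so that it drops fully home on the drive plate, and let go. Then load the three knob weights and the loose capped vial, each standing upright in its own bay: the largest weight in the widest low ring, the middle one in the middle ring, the smallest in the narrowest, and the vial in the tall sleeve.

Things in the scene. Friction and masses are not known exactly. Their poses are not given: they have to be found in the camera images.
- drive_plate: steel disc, 100 mm across, on the low grey sample-changer box (150 x 160 x 40 mm, fixed). Origin: centre of its upper face, 50 mm above the bench; z up; +x points to the drive pin (6 mm diameter, 8 mm high, tip tapered, 28 mm out, black index line beyond it). Central spigot 20 mm diameter, 26 mm high, the top 12 mm tapering to 8 mm. Held at a chance angle by stiff friction (0.4 N m).
- carousel: grey anodised disc, 172 mm across, 10 mm thick, 0.5 kg, flat on the bench at first. Origin: centre of the underside, z up. Bore 24 mm; oblong key slot 14 x 11 mm, 28 mm out on +x, black index line from slot to rim: +x must point as the drive plate's +x. Handle: black bar 14 x 66 x 14 mm along y, over the centre, 48 to 62 mm above the underside: grip across x. On top four black rings, the bays.
- bay_large: widest bay on the carousel, for the largest weight: black ring, 44 mm inside, 50 mm outside, 5 mm high. Origin: centre of the bay's floor, which is the disc's upper face, at (+42, +42, +10) mm in the carousel frame; moves with the carousel, same axes.
- bay_medium: middle bay, for the middle weight: black ring, 38 mm inside, 44 mm outside, 5 mm high. Origin: centre of its floor, at (-42, -42, +10) mm in the carousel frame.
- bay_small: narrowest bay, for the smallest weight: black ring, 32 mm inside, 38 mm outside, 4 mm high. Origin: centre of its floor, at (-42, +42, +10) mm in the carousel frame.
- bay_vial: tall black sleeve on the carousel, for the vial: 37 mm inside, 43 mm outside, 18 mm high. Origin: centre of its floor, at (+42, -42, +10) mm in the carousel frame.
- weight_large: largest knob weight (brass look): cylinder of 32 mm diameter up to 28 mm, narrowing to a knob, 46 mm high in all, about 0.2 kg. Origin: centre of its underside, z up. Starts upright on the bench.
- weight_medium: middle knob weight (grey steel look): 26 mm diameter up to about 21 mm, narrowing to a knob, 36 mm high in all, about 0.1 kg. Origin: centre of its underside, z up. Starts upright on the bench.
- weight_small: smallest knob weight (brass look): 20 mm diameter up to 16 mm, narrowing to a knob, 27 mm high in all, about 0.05 kg. Origin: centre of its underside, z up. Starts upright on the bench.
- sample_vial: glass sample vial with a black cap: 25 mm diameter up to 49 mm, the cap 20 mm, 63 mm high in all, about 0.02 kg. Origin: centre of its underside, z up. Starts upright on the bench; the other vials stand in the rack and stay there.

How it is judged:
By the outcome, as a careful person would: the job done as asked, in the order asked, and still so for the second after the job is handed in, with the robot touching nothing.
It also fails if it takes over 125 s, if anything falls off the work surface, if the arm or the gripper's body presses on something with over 40 N, if the wrist force passes 120 N, or if a joint passes its speed limit or range.

## Robot

A 7-joint arm with a two-finger parallel gripper is mounted at the origin on a cart in front of the work surface, level with it; the furniture and walls round the work are solid. World frame = base frame: x ahead of the robot, y to its left, z up, the work surface at z = 0. Lengths are in m, angles in rad, forces in N, time in s.
With the tool pointing down it reaches from about 0.425 to 0.925 m from the base axis. Payload 6.8 kg.
Tool frame: the origin (TCP) lies at the very end of the fingers, on their centre line; the grasp point (between the pads) lies 19 mm behind it; z points along the fingers, y is the line along which they close (so a half turn about z gives the same grasp; the last joint's range is limited). The gripper opens to 88 mm and grips with 3 to 60 N. Pads are 20 mm wide; open, the fingers measure 115 mm over their backs; the gripper's body (75 mm by 178 mm) begins 61 mm behind the grasp point.
Start: joints at [1.181, 0.477, 0.022, 1.555, -0.011, 1.109, -0.083], TCP at [0.188, -0.648, 0.223] pointing down, gripper open.
Joint ranges: [-2.96, 2.96], [-0.34, 2.1], [-1.41, 1.46], [0.24, 2.44], [-1.37, 4.51], [0.17, 1.92], [-2.96, 2.96]. Speed limits (rad/s): [2.39, 2.39, 3.14, 3.14, 3.14, 3.14, 3.14].

## Interface

Orientations are given as [roll, pitch, yaw] about the fixed x, y, z axes, in that order (R = Rz(yaw) Ry(pitch) Rx(roll)).
In Python, from plant import * gives the robot as it stands. The module is installed in compiled form; this text tells all that it offers.
- The arm moves only by the tool play_rows, never from a script. Its argument "rows" is a list of rows, each a list of 5 numbers: the shift along the world's x, y, z each as a share of 0.08 m, from -1 to 1, then the turn about the world's z as a share of 90 degrees, from -1 to 1, then the closure, from -1 (fully open) to 1 (shut). In form: [[tx, ty, tz, yaw, grip], ...]. A call has 1 to 8 rows; each row is the pose to reach, as a shift and turn from the pose commanded when the call began; what a row does not reach only later rows make up. A row lasts 1/8 s, in which the tool goes at most 62.5 mm and 10.7 degrees, less where a joint would pass 70% of its speed; a pose out of reach is approached as far as the arm can. A call with a number of a shift or a turn outside -1 to 1 is refused whole. A call with a gripper value outside its range is refused whole. The fingers move at their own pace and stop on an object; "squeeze" is the grip in N (left out, the last holds). Time passes only in rows, so rows that repeat a pose let the fingers close. It gives the time, the measured TCP pose, the force, the opening and the grip force at its end, in the units of the state.
- get_obs(): the state, without advancing time (a new reading comes with each control period).
- capture(name): name is "scene" or "side" or "wrist"; returns the picture (420x560x3 uint8, blue, green, red); there is no depth.
- get_calibration(name): a dict with "vfov" (degrees; the focal length in pixels is half the picture's height over the tangent of half this angle, whatever the lens; pixels are square), "cx", "cy" (the principal point, pixels), "R" (3x3) and "t" (3): a world point X has camera coordinates R X + t. Camera axes: x right, y down, z forward; pixel columns grow to the right and rows downward; lengths in m; the calibration is good to about 2 mm. A picture is of the moment at which its call begins: read the wrist's pose just before it. get_calibration takes no time and is no camera call; for the wrist camera it gives the pose at the moment of the call.
- hand_in(): hands the job in; it is judged then, once.
The state is a dict: "time_s": time; "joint_pos": joint angles; "joint_velocities": joint speeds; "tau": joint torques, N m; "tcp_pos": TCP position; "orientation": TCP orientation; "wrist_force": force on the tool from outside, world axes, zero at the start; "torque": the same for the moment, N m; "width": opening from 0.0 (shut) to 1.0 (fully open); "finger_force": force on a finger pad.
Only numpy, scipy, OpenCV 4.12 (cv2) and the standard library are available. Lean on these libraries where they do the work, as an engineer would, in place of code of your own. Each camera call takes 0.05 s, during which the arm holds its last target. There are 200 camera calls.

## Working session

There is one attempt and no reset: what is moved stays moved. The work goes in short steps, Python scripts to look and compute and a tool call to move; the robot and the scene stay as the last step left them, time stands still between calls to the robot, and variables do not carry over. Pictures are saved under pics/ and viewed, at most 14 in all, crops included, and the job is handed in when it is done.

Besides the shell and the picture viewer there is one more tool, called after ">>>" in YAML: its name, and indented under it one key for each argument. play_rows: Moves the arm, as the interface text tells. Shift numbers are shares of 0.08 m and turn numbers shares of 90 degrees, none past 1 either way. Its arguments: {"type":"object","properties":{"rows":{"type":"array"},"squeeze":{"type":"number"}},"required":["rows"]}

```bash
mkdir -p pics
cat > h.py <<'E'
from plant import *
import numpy as np, cv2
def cal(n):
    c=get_calibration(n); f=210/np.tan(np.radians(c["vfov"])/2)
    return f,c["cx"],c["cy"],np.array(c["R"]),np.array(c["t"])
def ray(n,u,v,z,c=None):
    f,cx,cy,R,t=c or cal(n); d=R.T@np.array([(u-cx)/f,(v-cy)/f,1]); o=-R.T@t
    return o+d*(z-o[2])/d[2]
def proj(n,X,c=None):
    f,cx,cy,R,t=c or cal(n); p=R@np.array(X)+t; return np.array([f*p[0]/p[2]+cx,f*p[1]/p[2]+cy])
E
python3 - <<'E'
from h import *
for n in("scene","side","wrist"):
    c=get_calibration(n); print({k:(np.round(v,3).tolist()) for k,v in c.items() if k not in("vfov",)},c["vfov"])
    im=capture(n); cv2.imwrite(f"pics/{n}0.png",im)
a=cv2.imread("pics/scene0.png");b=cv2.imread("pics/side0.png")
cv2.imwrite("pics/a.png",cv2.resize(a,(800,600),interpolation=cv2.INTER_CUBIC));cv2.imwrite("pics/b.png",cv2.resize(b,(800,600),interpolation=cv2.INTER_CUBIC))
o=get_obs();print(o)
E
```

```text
{'cx': 283.399, 'cy': 203.477, 'R': [[-0.897, -0.441, -0.016], [-0.197, 0.433, -0.88], [0.395, -0.786, -0.475]], 't': [0.474, 0.16, 0.984]} 49.94909157909445
{'cx': 285.63, 'cy': 210.652, 'R': [[0.949, -0.315, 0.008], [-0.123, -0.397, -0.91], [0.289, 0.862, -0.416]], 't': [-0.502, 0.103, 1.281]} 51.73779163697
{'cx': 281.275, 'cy': 211.56, 'R': [[0.278, -0.961, -0.002], [-0.925, -0.268, 0.269], [-0.259, -0.073, -0.963]], 't': [-0.674, -0.032, 0.392]} 66.31154781465784
{'time_s': 0.15, 'joint_pos': array([ 1.18089086,  0.47760689,  0.02236743,  1.55615366, -0.01149471,
        1.10923959, -0.0830884 ]), 'joint_velocities': array([-0.00184183, -0.0008144 ,  0.00037304, -0.00218993,  0.00025481,
       -0.00018572, -0.00045425]), 'tau': array([ 2.69010328e-03, -5.83290553e+01,  1.53690096e+00, -2.72876161e+01,
       -5.41855779e-02,  1.44478891e-02,  1.00233708e-04]), 'tcp_pos': array([ 0.18758037, -0.64798248,  0.22193753]), 'orientation': array([-3.14031767e+00,  1.01483941e-04,  2.81819555e-01]), 'wrist_force': array([ 0.22307524, -0.28536789, -0.21714322]), 'torque': array([-0.00013872,  0.00534745, -0.01069027]), 'finger_force': 0.0, 'width': 0.999409353440515}
```

View pics/a.png

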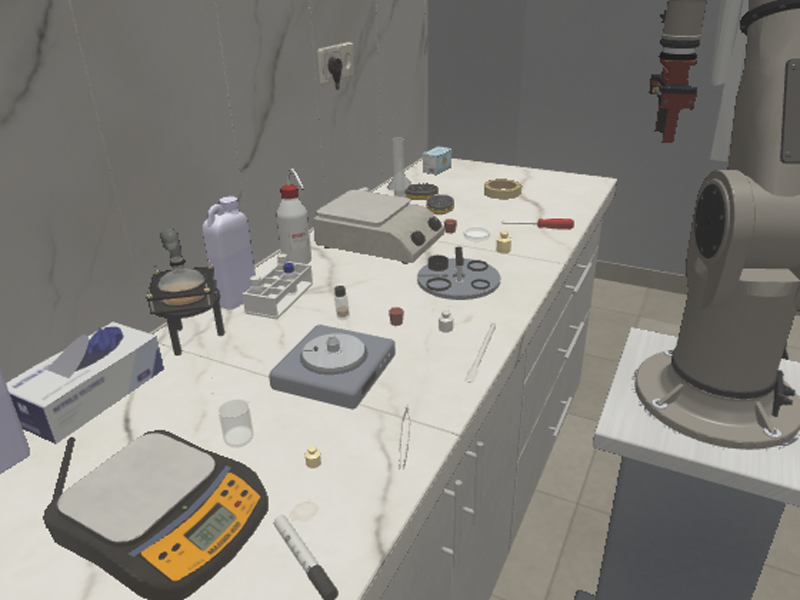

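View pics/b.png

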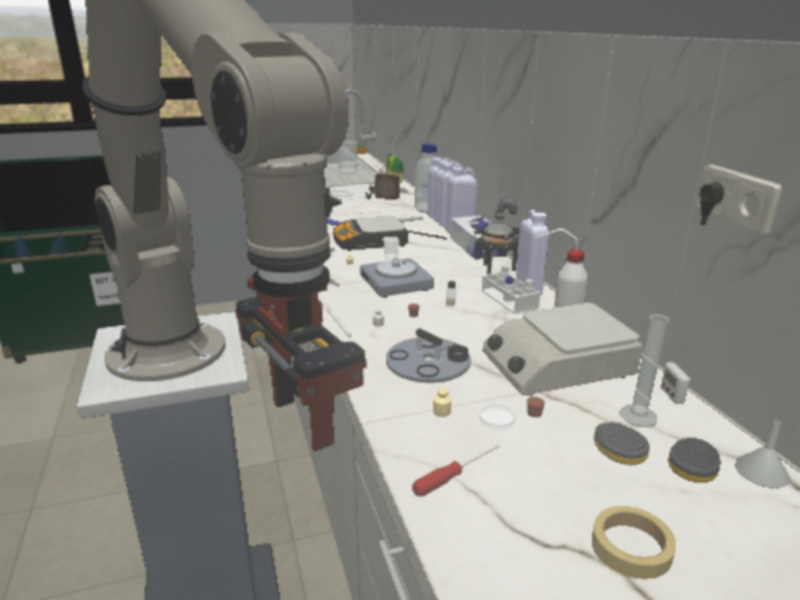

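The scene view (800 px scale) has the carousel near (459,277), drive plate (334,350), large weight (503,242), medium (446,321), small (313,457) and vial (341,302). The side view shows the same things at (428,357), (397,272), (442,403), (378,319), (350,259) and (451,293).

Run:
```python
from h import *
P={'car':(.010,(459,278),(428,359)),'plate':(.05,(334,352),(397,269)),'L':(.02,(503,244),(442,403)),'M':(.015,(446,322),(378,319)),'S':(.012,(313,458),(350,259)),'V':(.03,(341,302),(451,293))}
for k,(z,a,b) in P.items():
    print(k,ray("scene",a[0]*.7,a[1]*.7,z).round(3),ray("side",b[0]*.7,b[1]*.7,z).round(3))
a=cv2.imread("pics/scene0.png");b=cv2.imread("pics/side0.png")
r=lambda i,x,y,w,h,s:cv2.resize(i[y:y+h,x:x+w],None,fx=s,fy=s,interpolation=cv2.INTER_CUBIC)
x=np.hstack([r(a,285,165,70,45,5.5),r(a,185,215,100,65,4)[:247]]) if 0 else None
t=r(a,280,160,100,50,4); u=r(a,180,215,100,70,4); v=r(b,265,220,100,50,4); w=r(b,240,170,100,70,4)
cv2.imwrite("pics/c.png",np.vstack([np.hstack([t,v]),np.hstack([u,w])]))
```

```text
car [ 0.495 -0.184  0.01 ] [ 0.5   -0.212  0.01 ]
plate [0.55  0.206 0.05 ] [0.557 0.177 0.05 ]
L [ 0.46  -0.361  0.02 ] [ 0.465 -0.379  0.02 ]
M [ 0.448 -0.005  0.015] [ 0.452 -0.017  0.015]
S [0.474 0.387 0.012] [0.482 0.38  0.012]
V [0.644 0.033 0.03 ] [0.65  0.037 0.03 ]
```

View pics/c.png

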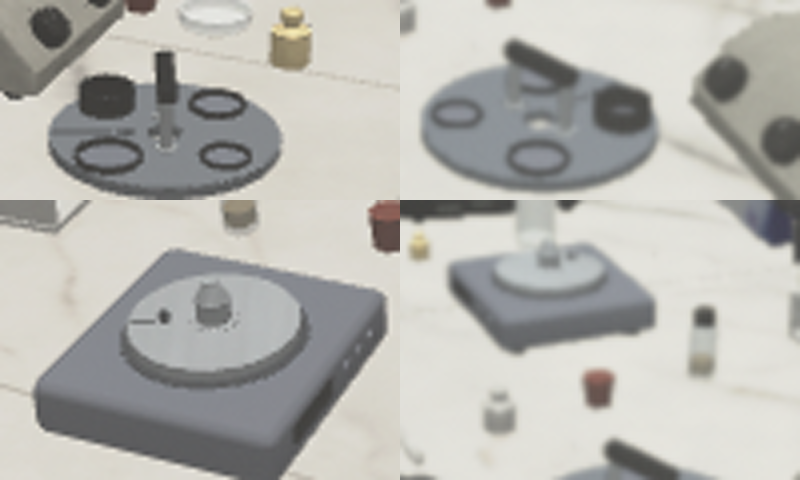

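Run:
```python
from h import *
sc=lambda x,y,o:(o[0]+x/4,o[1]+y/4)
def ang(n,a,b,z):
    p=ray(n,*a,z);q=ray(n,*b,z);print(n,p.round(3),q.round(3),np.degrees(np.arctan2(*(q-p)[1::-1])).round(1))
ang("scene",sc(165,138,(280,160)),sc(55,131,(280,160)),.01)
ang("scene",sc(215,323-200,(180,215)),sc(142,321-200,(180,215)),.05)
ang("side",sc(147,269-200,(240,170)),sc(170,255-200,(240,170)),.05)
for n in("scene","side"):print(proj(n,[.188,-.648,.222]))
f,cx,cy,R,t=cal("wrist");print(-R.T@t, ray("wrist",280,210,0))
```

```text
scene [ 0.495 -0.185  0.01 ] [ 0.573 -0.162  0.01 ] 16.4
scene [0.552 0.204 0.05 ] [0.591 0.219 0.05 ] 22.0
side [0.556 0.188 0.05 ] [0.587 0.216 0.05 ] 41.7
[464.41373653  94.62586641]
[211.17917849 296.27799521]
[ 0.25915475 -0.6271437   0.38532452] [ 0.15717007 -0.6543519   0.        ]
```

>>> play_rows:
  rows:
    - [1, 1, 0, 0, -1]
    - [1, 1, 0, 0, -1]
    - [1, 1, 0, 0, -1]

```text
time_s: 0.52
tcp_pos: [0.2724, -0.5648, 0.2225]
orientation: [-3.14, -0.002, 0.29]
wrist_force: [-0.5, -0.6, 0.2]
width: 0.999
finger_force: 0.0
```

>>> play_rows:
  rows:
    - [1, 1, 0, 0, -1]
    - [1, 1, 0, 0, -1]

```text
time_s: 0.78
tcp_pos: [0.348, -0.4879, 0.2225]
orientation: [-3.142, 0.0, 0.28]
wrist_force: [-0.8, 0.7, -0.0]
width: 1.001
finger_force: 0.0
```

>>> play_rows:
  rows:
    - [1, 1, 0, 0, -1]
    - [1, 1, 0, 0, -1]

```text
time_s: 1.02
tcp_pos: [0.4286, -0.4075, 0.2226]
orientation: [3.141, 0.0, 0.282]
wrist_force: [0.6, -1.4, -0.1]
width: 1.002
finger_force: 0.0
```

Run:
```python
from h import *
import pickle
pickle.dump(cal("wrist"),open("w1.pkl","wb"));cv2.imwrite("pics/w1.png",capture("wrist"))
```

>>> play_rows:
  rows:
    - [0.5, 1, 0, 0, -1]
    - [0.5, 1, 0, 0, -1]

```text
time_s: 1.32
tcp_pos: [0.4688, -0.3262, 0.2225]
orientation: [-3.141, -0.0, 0.284]
wrist_force: [0.5, -0.6, 0.9]
width: 1.0
finger_force: 0.0
```

>>> play_rows:
  rows:
    - [0, 1, 0, 0, -1]
    - [0, 1, 0, 0, -1]
    - [0, 1, 0, 0, -1]

```text
time_s: 1.7
tcp_pos: [0.4676, -0.2486, 0.2228]
orientation: [3.141, 0.0, 0.283]
wrist_force: [-0.3, -0.8, -0.4]
width: 1.001
finger_force: 0.0
```

Run:
```python
from h import *
import pickle
pickle.dump(cal("wrist"),open("w2.pkl","wb"));cv2.imwrite("pics/w2.png",capture("wrist"))
a=cv2.imread("pics/w2.png");cv2.imwrite("pics/d.png",cv2.resize(a,(800,600),interpolation=cv2.INTER_CUBIC))
```

```text
(no output)
```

View pics/d.png

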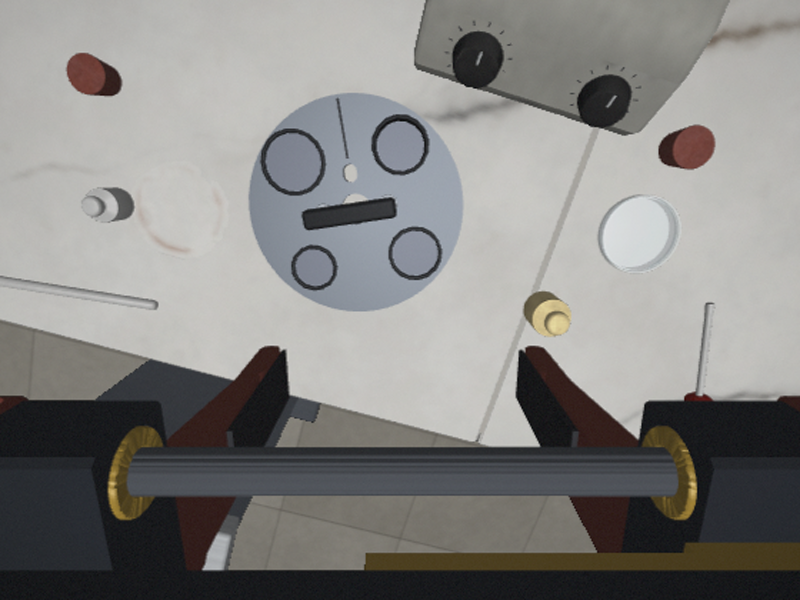

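The carousel disc is centred at about (356,202), with index line (338,98)–(347,158), handle bar (302,216)–(397,207), large weight knob (558,323) and medium knob (93,205).

Run:
```python
from h import *
import pickle
c=pickle.load(open("w2.pkl","rb"))
r=lambda u,v,z:ray("",u*.7,v*.7,z,c)
an=lambda p,q:np.degrees(np.arctan2(*(q-p)[1::-1])).round(1)
print("disc",r(356,202,.01).round(4), "LRTB",[r(u,v,.01).round(4)[:2].tolist() for u,v in((249,202),(463,202),(356,93),(356,311))])
L,R=r(302,218,.062),r(397,207,.062);print("handle",r(349.5,214.5,.06).round(4),np.linalg.norm(L-R),an(R,L)-90)
a,b=r(338,98,.01),r(347,158,.01);s=r(350,173,.01);print("idx",an(b,a),an(s,a),s)
for u,v in((293,161.5),(401,144.5),(414.5,253),(314,267.5)):print(r(u,v,.013).round(4))
print("L",r(558,323,.046),"M",r(93,205,.036))
```

```text
disc [ 0.5081 -0.1982  0.01  ] LRTB [[0.4842, -0.1159], [0.532, -0.2806], [0.586, -0.1779], [0.4198, -0.2213]]
handle [ 0.5027 -0.1999  0.06  ] 0.06668322802481014 22.700000000000003
idx 23.3 23.9 [ 0.52845282 -0.18802853  0.01      ]
[ 0.5245 -0.1437  0.013 ]
[ 0.56   -0.2208  0.013 ]
[ 0.4822 -0.2548  0.013 ]
[ 0.4474 -0.1786  0.013 ]
L [ 0.46570305 -0.37549802  0.046     ] M [ 0.45329038 -0.01203835  0.036     ]
```

>>> play_rows:
  rows:
    - [0.4, 1, 0, 0, -1]
    - [0.4, 1, 0, 0, -1]

```text
time_s: 2.0
tcp_pos: [0.5009, -0.168, 0.2227]
orientation: [-3.142, -0.001, 0.281]
wrist_force: [-0.1, -0.3, 0.4]
width: 1.002
finger_force: 0.0
```

>>> play_rows:
  rows:
    - [0, 1, 0, 0, -1]
    - [0, 1, 0, 0, -1]

```text
time_s: 2.25
tcp_pos: [0.5002, -0.087, 0.2227]
orientation: [-3.141, -0.0, 0.283]
wrist_force: [0.5, -0.2, 0.4]
width: 1.001
finger_force: 0.0
```

>>> play_rows:
  rows:
    - [0, 1, 0, 0, -1]
    - [0, 1, 0, 0, -1]

```text
time_s: 2.5
tcp_pos: [0.5004, -0.0071, 0.2228]
orientation: [-3.141, -0.001, 0.283]
wrist_force: [0.4, -0.9, -0.9]
width: 1.003
finger_force: 0.0
```

>>> play_rows:
  rows:
    - [0, 1, 0, 0, -1]
    - [0, 1, 0, 0, -1]

```text
time_s: 2.75
tcp_pos: [0.5006, 0.073, 0.2229]
orientation: [-3.141, -0.001, 0.283]
wrist_force: [-0.7, 0.3, 0.1]
width: 1.001
finger_force: 0.0
```

>>> play_rows:
  rows:
    - [0, 1, 0, 0, -1]
    - [0, 1, 0, 0, -1]
    - [0, 1, 0, 0, -1]

```text
time_s: 3.12
tcp_pos: [0.5005, 0.1508, 0.2224]
orientation: [3.141, 0.0, 0.282]
wrist_force: [-1.3, -0.3, -0.1]
width: 0.995
finger_force: 0.0
```

Run:
```python
from h import *
import pickle
pickle.dump(cal("wrist"),open("w3.pkl","wb"));a=capture("wrist");cv2.imwrite("pics/w3.png",a)
cv2.imwrite("pics/e.png",cv2.resize(a,(800,600),interpolation=cv2.INTER_CUBIC))
```

```text
(no output)
```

View pics/e.png

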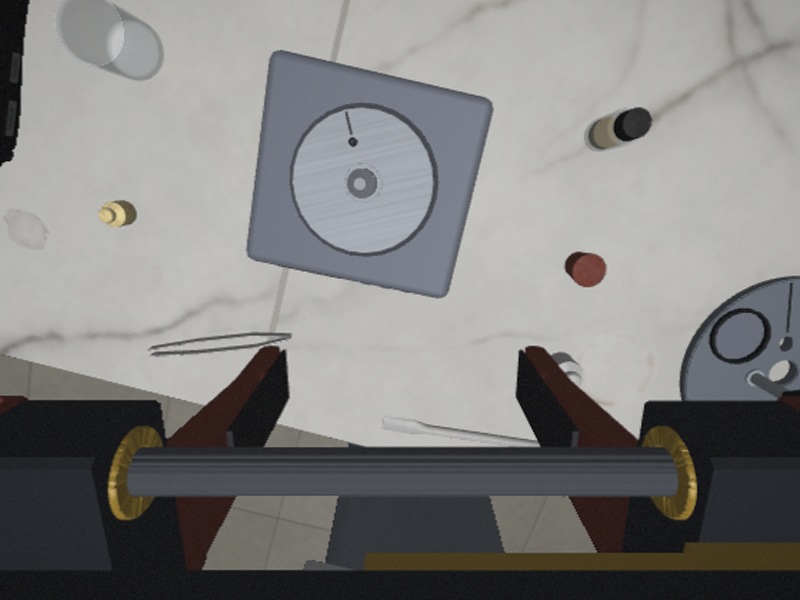

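The plate disc is centred at about (364,179), spigot top (360,184), pin (352,142), index line (346,112)–(351,135), vial cap top (636,123) and small weight knob (107,215).

Run:
```python
from h import *
import pickle
c=pickle.load(open("w3.pkl","rb"))
r=lambda u,v,z:ray("",u*.7,v*.7,z,c)
an=lambda p,q:np.degrees(np.arctan2(*(q-p)[1::-1])).round(1)
for u,v in((291,180),(438,180),(365,103),(365,253)):print(r(u,v,.05).round(4))
print("disc",r(364,178.5,.05),"spig",r(360,184,.076))
b=r(351,135,.05);a=r(346,112,.05);p=r(352,142,.058);C=r(364,178.5,.05)
print("idx",an(b,a),"pin",p,an(C,p),an(r(360,184,.076),p),np.linalg.norm((C-p)[:2]))
print("V",r(636,123,.063),"S",r(107,215,.027), "Sbase",r(124,213,.0))
a=cv2.imread("pics/w3.png")[70:185,170:310];cv2.imwrite("pics/f.png",cv2.resize(a,None,fx=5,fy=5,interpolation=cv2.INTER_CUBIC))
```

```text
[0.5464 0.246  0.05  ]
[0.5752 0.1462 0.05  ]
[0.6096 0.2087 0.05  ]
[0.5106 0.1824 0.05  ]
disc [0.56169235 0.19669635 0.05      ] spig [0.55841198 0.19639712 0.076     ]
idx 27.5 pin [0.58270024 0.20999899 0.058     ] 32.3 29.2 0.024865480589077393
V [0.64593752 0.03281189 0.063     ] S [0.47971792 0.38162586 0.027     ] Sbase [0.47832493 0.38407722 0.        ]
```

View pics/f.png

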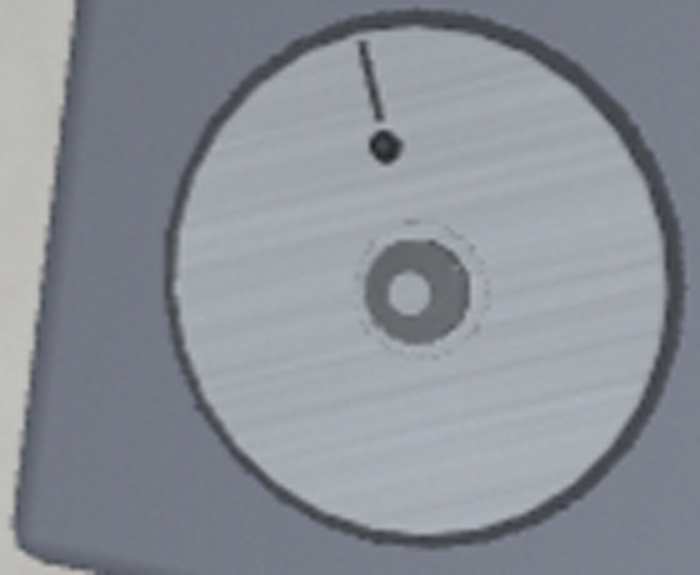

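Run:
```python
from h import *
import pickle
c=pickle.load(open("w3.pkl","rb"))
r=lambda u,v,z:ray("",u/5+170,v/5+70,z,c)
an=lambda p,q:np.degrees(np.arctan2(*(q-p)[1::-1])).round(1)
C=r(421,279,.05);E=[r(175,279,.05),r(668,279,.05),r(421,25,.05),r(421,533,.05)]
print("C",C,[e.round(4)[:2].tolist() for e in E],np.linalg.norm(E[0]-E[1]),np.linalg.norm(E[2]-E[3]))
print("spigtop",r(409,293,.076),"ring",r(421,290,.05),r(418,291,.064));p=r(384,150,.05);q=r(386,147,.058);a,b=r(362,43,.05),r(380,120,.05)
print("pin",p,q,"idx",an(b,a)); C2=(E[2]+E[3])/2
for Z in(C,C2,r(409,293,.076)):print(an(Z,p),an(Z,q),an(Z,a),np.linalg.norm((q-Z)[:2]))
```

```text
C [0.56072302 0.1970656  0.05      ] [[0.5469, 0.2448], [0.5746, 0.1492], [0.6067, 0.2093], [0.5108, 0.1838]] 0.09953573640423402 0.0992978933368428
spigtop [0.55853505 0.19662245 0.076     ] ring [0.55864435 0.19651503 0.05      ] [0.5588599  0.19599944 0.064     ]
pin [0.58252641 0.21040853 0.05      ] [0.58291472 0.20925751 0.058     ] idx 28.5
31.5 28.8 29.4 0.025320234942940216
30.3 27.8 28.8 0.027303350987221836
29.9 27.4 28.6 0.027459301079351763
```

>>> play_rows:
  rows:
    - [0, -0.438, 0, 0.11, -1]
    - [0, -0.876, 0, 0.217, -1]

```text
time_s: 3.42
tcp_pos: [0.5, 0.0777, 0.2225]
orientation: [3.141, 0.001, 0.625]
wrist_force: [0.6, -0.7, 0.1]
width: 1.006
finger_force: 0.0
```

>>> play_rows:
  rows:
    - [0, -0.438, 0, 0.11, -1]
    - [0, -0.876, 0, 0.217, -1]

```text
time_s: 3.68
tcp_pos: [0.4994, 0.0069, 0.2226]
orientation: [3.141, 0.001, 0.965]
wrist_force: [-0.3, 0.1, -0.7]
width: 0.999
finger_force: 0.0
```

>>> play_rows:
  rows:
    - [0, -0.438, 0, 0.11, -1]
    - [0, -0.876, 0, 0.217, -1]

```text
time_s: 3.92
tcp_pos: [0.499, -0.0631, 0.2226]
orientation: [-3.142, 0.001, 1.305]
wrist_force: [0.7, -0.5, -0.5]
width: 1.0
finger_force: 0.0
```

>>> play_rows:
  rows:
    - [0, -0.438, 0, 0.11, -1]
    - [0, -0.876, 0, 0.217, -1]

```text
time_s: 4.18
tcp_pos: [0.4985, -0.1332, 0.2226]
orientation: [-3.141, 0.001, 1.646]
wrist_force: [0.0, 0.8, -0.3]
width: 0.998
finger_force: 0.0
```

>>> play_rows:
  rows:
    - [0.03, -0.438, 0, 0.11, -1]
    - [0.03, -0.876, 0, 0.217, -1]
    - [0.03, -0.876, 0, 0.217, -1]
    - [0.03, -0.876, 0, 0.217, -1]

```text
time_s: 4.68
tcp_pos: [0.5012, -0.2001, 0.2225]
orientation: [-3.141, -0.0, 1.982]
wrist_force: [0.4, -0.2, 0.7]
width: 0.998
finger_force: 0.0
```

Run:
```python
from h import *
import pickle
o=get_obs();print(o["tcp_pos"],np.degrees(o["orientation"]),o["joint_pos"].round(2))
c=cal("wrist");a=capture("wrist");cv2.imwrite("pics/w4.png",a);pickle.dump(c,open("w4.pkl","wb"))
cv2.imwrite("pics/g.png",cv2.resize(a,(800,600),interpolation=cv2.INTER_CUBIC))
```

```text
[ 0.50118494 -0.20005705  0.22247749] [-1.79965134e+02 -1.25429082e-02  1.13551721e+02] [ 0.65  0.29 -0.46  1.85  0.15  1.03  0.54]
```

View pics/g.png

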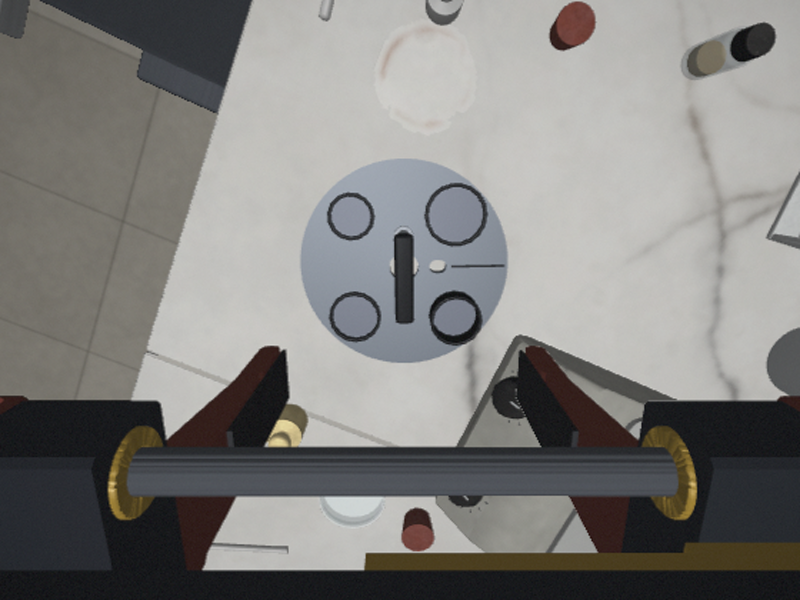

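The carousel lies straight below the camera: handle centred at about (403.5,278), index line (451,266.5)–(504,266), rings at (351,216), (456,214) and (354,317).

Run:
```python
from h import *
import pickle
c=pickle.load(open("w4.pkl","rb"))
r=lambda u,v,z:ray("",u*.7,v*.7,z,c)
an=lambda p,q:np.degrees(np.arctan2(*(q-p)[1::-1])).round(1)
S,L,M=r(351,216,.012),r(456,214,.012),r(354,317,.012)
print("idx",an(r(451,266.5,.01),r(504,266,.01)),"LM mid",(L+M)/2,an(M,L)-45,"S->L",an(S,L),"M->S",an(M,S)-90)
print("handle",r(403.5,232,.062),r(403.5,323,.062),r(403.5,278,.062))
print("slot-28mm",r(438,266.5,.01)-.028*np.array([np.cos(.42),np.sin(.42),0]))
print("M wt",r(440,5,.036),"V",r(763,40,.063), "bal corner", r(518,335,.05))
```

```text
idx 24.1 LM mid [ 0.50339784 -0.19939595  0.012     ] 24.299999999999997 S->L 24.6 M->S 23.599999999999994
handle [ 0.48934176 -0.16744754  0.062     ] [ 0.51624117 -0.22900156  0.062     ] [ 0.50257401 -0.19772695  0.062     ]
slot-28mm [ 0.50414442 -0.19923971  0.01      ]
M wt [ 0.45242889 -0.02171486  0.036     ] V [0.64854634 0.03335447 0.063     ] bal corner [ 0.60303683 -0.20609138  0.05      ]
```

>>> play_rows:
  rows:
    - [0.025, 0.012, -0.5, 0.006, -1]
    - [0.025, 0.012, -1, 0.006, -1]

```text
time_s: 4.97
tcp_pos: [0.5047, -0.1971, 0.1424]
orientation: [3.14, 0.001, 1.996]
wrist_force: [-0.3, 0.1, 0.0]
width: 1.0
finger_force: 0.0
```

>>> play_rows:
  rows:
    - [0, 0, -0.5, 0, -1]
    - [0, 0, -1, 0, -1]
    - [0, 0, -1, 0, -1]

```text
time_s: 5.35
tcp_pos: [0.502, -0.1963, 0.0605]
orientation: [-3.138, -0.004, 1.997]
wrist_force: [-0.8, 1.0, 0.1]
width: 1.001
finger_force: 0.0
```

>>> play_rows:
  rows:
    - [0, 0, -0.16, 0, -1]
    - [0, 0, -0.32, 0, -1]
    - [0, 0, -0.32, 0, -1]

```text
time_s: 5.72
tcp_pos: [0.5038, -0.1978, 0.0368]
orientation: [-3.141, -0.0, 1.995]
wrist_force: [0.1, 0.3, 0.4]
width: 1.005
finger_force: 0.0
```

>>> play_rows:
  rows:
    - [0, 0, 0, 0, 1]
    - [0, 0, 0, 0, 1]
    - [0, 0, 0, 0, 1]
    - [0, 0, 0, 0, 1]
    - [0, 0, 0, 0, 1]
    - [0, 0, 0, 0, 1]
  squeeze: 40

```text
time_s: 6.48
tcp_pos: [0.5041, -0.1978, 0.0371]
orientation: [3.142, 0.0, 1.996]
wrist_force: [-0.5, 0.2, -0.1]
width: 0.357
finger_force: 0.0
```

>>> play_rows:
  rows:
    - [0, 0, 0, 0, 1]
    - [0, 0, 0, 0, 1]
    - [0, 0, 0, 0, 1]
    - [0, 0, 0, 0, 1]

```text
time_s: 6.98
tcp_pos: [0.5029, -0.1983, 0.0369]
orientation: [-3.139, -0.0, 1.995]
wrist_force: [-4.1, -2.7, 4.1]
width: 0.159
finger_force: 40.0
```

>>> play_rows:
  rows:
    - [0, 0, 0.3, 0, 1]
    - [0, 0, 0.6, 0, 1]
    - [0, 0, 1, 0, 1]
    - [0, 0, 1, 0, 1]

```text
time_s: 7.48
tcp_pos: [0.506, -0.1978, 0.1184]
orientation: [3.138, 0.003, 1.996]
wrist_force: [0.3, 0.4, -5.2]
width: 0.154
finger_force: 40.0
```

>>> play_rows:
  rows:
    - [0, 0, 0.3, 0, 1]
    - [0, 0, 0.6, 0, 1]
    - [0, 0, 1, 0, 1]
    - [0, 0, 1, 0, 1]

```text
time_s: 7.98
tcp_pos: [0.5053, -0.1979, 0.1972]
orientation: [3.139, 0.002, 1.996]
wrist_force: [0.3, 0.2, -6.5]
width: 0.153
finger_force: 40.0
```

Run:
```python
from h import *
import pickle
o=get_obs();print(o["tcp_pos"],np.degrees(o["orientation"]),o["width"],o["finger_force"],o["wrist_force"])
c=cal("wrist");a=capture("wrist");cv2.imwrite("pics/w5.png",a);pickle.dump(c,open("w5.pkl","wb"))
cv2.imwrite("pics/i.png",cv2.resize(a,(800,600),interpolation=cv2.INTER_CUBIC))
```

```text
[ 0.50526481 -0.19790153  0.19722069] [1.79866178e+02 1.05369447e-01 1.14340038e+02] 0.15332556298154723 39.998499155044556 [ 0.30871053  0.21027873 -6.53181146]
```

View pics/i.png

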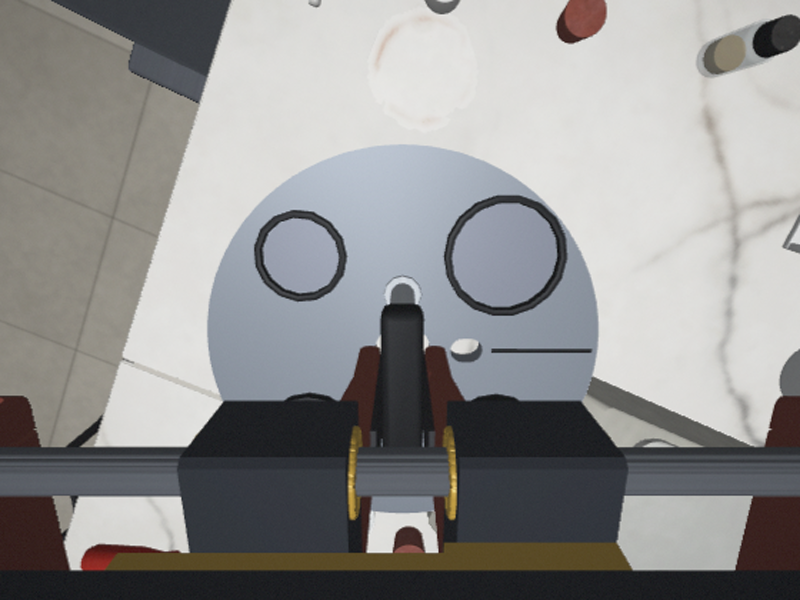

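The carousel hangs on its handle, with the index line at (491,351)–(591,351), slot (466,349), small ring (300,255) and large ring (505,255).

Run:
```python
from h import *
import pickle
c=pickle.load(open("w5.pkl","rb"))
r=lambda u,v,z:ray("",u*.7,v*.7,z,c)
an=lambda p,q:np.degrees(np.arctan2(*(q-p)[1::-1])).round(1)
z=.170
S,L=r(300,255,z+.003),r(505.5,255,z+.003)
print("idx",an(r(491,351,z),r(591,351,z)),"S->L",an(S,L),np.linalg.norm(S-L))
t=np.radians(24.3);R=np.array([[np.cos(t),-np.sin(t)],[np.sin(t),np.cos(t)]])
print("centre",(S+L)[:2]/2-R@[0,.042], r(466,349,z)[:2]-R@[.028,0])
```

```text
idx 24.3 S->L 24.3 0.08469890780144725
centre [ 0.50690763 -0.1977122 ] [ 0.50725006 -0.19822195]
```

>>> play_rows:
  rows:
    - [0.04, 0.3, 0, 0, 1]
    - [0.08, 0.65, 0, 0.01, 1]
    - [0.131, 0.987, 0, 0.01, 1]

```text
time_s: 8.4
tcp_pos: [0.5132, -0.1178, 0.1941]
orientation: [-3.139, -0.003, 2.011]
wrist_force: [0.6, -0.1, -6.7]
width: 0.158
finger_force: 40.0
```

>>> play_rows:
  rows:
    - [0.065, 0.5, 0, 0, 1]
    - [0.131, 0.987, 0, 0.01, 1]

```text
time_s: 8.65
tcp_pos: [0.5237, -0.0388, 0.1942]
orientation: [-3.139, -0.002, 2.027]
wrist_force: [0.1, 0.9, -5.1]
width: 0.157
finger_force: 40.0
```

>>> play_rows:
  rows:
    - [0.065, 0.5, 0, 0, 1]
    - [0.131, 0.987, 0, 0.01, 1]

```text
time_s: 8.9
tcp_pos: [0.5342, 0.0401, 0.1942]
orientation: [-3.138, -0.002, 2.043]
wrist_force: [-0.1, -0.2, -6.0]
width: 0.157
finger_force: 40.0
```

>>> play_rows:
  rows:
    - [0.065, 0.5, 0, 0, 1]
    - [0.131, 0.987, 0, 0.01, 1]

```text
time_s: 9.15
tcp_pos: [0.5448, 0.1189, 0.194]
orientation: [-3.138, -0.001, 2.059]
wrist_force: [1.1, 0.4, -5.4]
width: 0.154
finger_force: 40.0
```

>>> play_rows:
  rows:
    - [0.05, 0.4, 0, 0, 1]
    - [0.1, 0.75, 0, 0.01, 1]
    - [0.131, 0.987, 0, 0.01, 1]
    - [0.131, 0.987, 0, 0.01, 1]
    - [0.131, 0.987, 0, 0.01, 1]
    - [0.131, 0.987, 0, 0.01, 1]

```text
time_s: 9.9
tcp_pos: [0.5567, 0.1953, 0.1968]
orientation: [-3.141, 0.001, 2.072]
wrist_force: [-0.3, -0.1, -5.6]
width: 0.155
finger_force: 40.0
```

Run:
```python
from h import *
o=get_obs();print(o["tcp_pos"],np.degrees(o["orientation"]),o["width"],o["finger_force"],o["wrist_force"])
```

```text
[0.55665784 0.19527882 0.19675739] [-1.79958092e+02  4.62191999e-02  1.18714522e+02] 0.1545654963895375 39.99852418899536 [-0.26305579 -0.07315876 -5.59399731]
```

>>> play_rows:
  rows:
    - [0.012, 0.019, -0.4, 0, 1]
    - [0.012, 0.019, -0.7, 0, 1]
    - [0.012, 0.019, -0.95, 0, 1]
    - [0.012, 0.019, -0.95, 0, 1]
    - [0.012, 0.019, -0.95, 0, 1]

```text
time_s: 10.52
tcp_pos: [0.5582, 0.1987, 0.1219]
orientation: [3.14, 0.0, 2.074]
wrist_force: [0.1, 0.9, -5.5]
width: 0.152
finger_force: 40.0
```

>>> play_rows:
  rows:
    - [0, 0, -0.06, 0, 1]
    - [0, 0, -0.12, 0, 1]
    - [0, 0, -0.18, 0, 1]
    - [0, 0, -0.18, 0, 1]

```text
time_s: 11.02
tcp_pos: [0.5571, 0.1983, 0.1061]
orientation: [-3.141, -0.0, 2.074]
wrist_force: [-0.5, 0.0, -5.4]
width: 0.155
finger_force: 40.0
```

>>> play_rows:
  rows:
    - [0, -0.018, -0.04, 0, 1]
    - [0, -0.018, -0.08, 0, 1]
    - [0, -0.018, -0.11, 0, 1]
    - [0, -0.018, -0.11, 0, 1]

```text
time_s: 11.52
tcp_pos: [0.5573, 0.197, 0.0976]
orientation: [-3.141, -0.0, 2.074]
wrist_force: [0.6, 0.4, -6.0]
width: 0.155
finger_force: 40.0
```

>>> play_rows:
  rows:
    - [0, 0, -0.04, 0, 1]
    - [0, 0, -0.06, 0, 1]
    - [0, 0, -0.06, 0, 1]

```text
time_s: 11.9
tcp_pos: [0.5574, 0.197, 0.0929]
orientation: [-3.141, -0.0, 2.074]
wrist_force: [-1.3, -0.4, -6.0]
width: 0.154
finger_force: 40.0
```

>>> play_rows:
  rows:
    - [0, 0, -0.03, 0, 1]
    - [0, 0, -0.05, 0, 1]
    - [0, 0, -0.05, 0, 1]
    - [0, 0, -0.05, 0, 1]

```text
time_s: 12.4
tcp_pos: [0.5575, 0.1971, 0.0891]
orientation: [3.142, -0.0, 2.074]
wrist_force: [0.5, 0.5, -5.5]
width: 0.157
finger_force: 40.0
```

>>> play_rows:
  rows:
    - [0, 0, -0.015, 0, 1]
    - [0, 0, -0.03, 0, 1]
    - [0, 0, -0.03, 0, 1]

```text
time_s: 12.78
tcp_pos: [0.5576, 0.1971, 0.0869]
orientation: [3.141, 0.0, 2.074]
wrist_force: [-0.0, 0.4, -2.0]
width: 0.156
finger_force: 40.0
```

>>> play_rows:
  rows:
    - [0, 0, 0, 0, -1]
    - [0, 0, 0, 0, -1]
    - [0, 0, 0, 0, -1]
    - [0, 0, 0, 0, -1]

```text
time_s: 13.28
tcp_pos: [0.5576, 0.1972, 0.0868]
orientation: [3.141, -0.0, 2.074]
wrist_force: [-0.4, -0.2, 0.0]
width: 0.579
finger_force: 0.0
```

>>> play_rows:
  rows:
    - [0, 0, 0.2, 0, -1]
    - [0, 0, 0.6, 0, -1]
    - [0, 0, 1, 0, -1]

```text
time_s: 13.65
tcp_pos: [0.5575, 0.1973, 0.1686]
orientation: [3.141, -0.0, 2.074]
wrist_force: [0.5, -0.1, 0.4]
width: 0.911
finger_force: 0.0
```

>>> play_rows:
  rows:
    - [0.3, -0.5, 0.6, 0.1, -1]
    - [0.5, -1, 0.6, 0.2, -1]
    - [0.5, -1, 0.6, 0.25, -1]

```text
time_s: 14.02
tcp_pos: [0.5998, 0.112, 0.2163]
orientation: [3.141, 0.003, 2.463]
wrist_force: [-0.2, 1.0, -0.1]
width: 1.004
finger_force: 0.0
```

>>> play_rows:
  rows:
    - [0.3, -0.5, 0, 0.1, -1]
    - [0.6, -1, 0, 0.2, -1]
    - [0.6, -1, 0, 0.25, -1]
    - [0.6, -1, 0, 0.25, -1]
    - [0.6, -1, 0, 0.25, -1]

```text
time_s: 14.65
tcp_pos: [0.6453, 0.0381, 0.2154]
orientation: [3.141, 0.0, 2.859]
wrist_force: [0.4, 1.6, -0.2]
width: 0.999
finger_force: 0.0
```

```bash
cat > snap.py <<'E'
from h import *
import pickle,sys
n=sys.argv[1]
o=get_obs();print(o["time_s"],o["tcp_pos"],np.degrees(o["orientation"])[2],o["joint_pos"].round(2))
c=cal("wrist");a=capture("wrist");cv2.imwrite(f"pics/raw{n}.png",a);pickle.dump(c,open(f"{n}.pkl","wb"))
cv2.imwrite(f"pics/{n}.png",cv2.resize(a,(800,600),interpolation=cv2.INTER_CUBIC))
E
python3 snap.py v6; python3 -c "
from h import *
cv2.imwrite('pics/sc6.png',capture('scene'));cv2.imwrite('pics/si6.png',capture('side'))"
```

```text
14.65 [0.64525642 0.03806794 0.21540774] 163.827319047132 [ 0.35  0.54 -0.73  1.6   0.38  1.15  0.83]
```

View pics/v6.png

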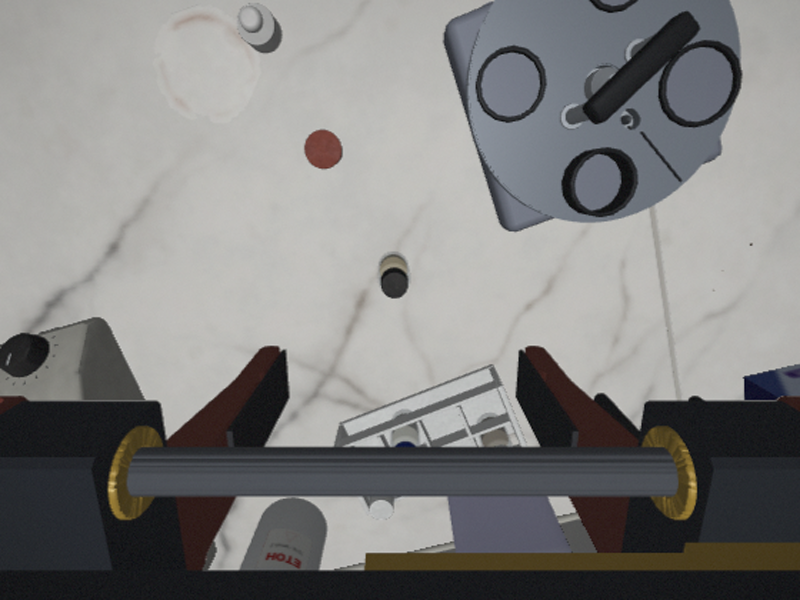

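The carousel sits home with the pin visible in its slot at (630,118). The vial cap top is at (395,285), the nearest rack edge at (345,425)–(495,370), and the bays at (510,83), (600,182), (700,83).

Run:
```python
from h import *
import pickle
c=pickle.load(open("v6.pkl","rb"))
r=lambda u,v,z:ray("",u*.7,v*.7,z,c).round(4)
an=lambda p,q:np.degrees(np.arctan2(*(q-p)[1::-1])).round(1)
print("V",r(395,285,.063),r(393,264,.0),"rack",r(340,427,.05),r(495,367,.05))
M,L,V,S=r(510.5,83.5,.063),r(700,83,.063),r(600,182,.075),None
print("bays M",M,"L",L,"V",V,an(M,L)-45,"mid",(M+L)/2, "idx",an(r(642,133,.06),r(680,181,.06)),"pin",r(630,118,.058))
```

```text
V [0.6468 0.0336 0.063 ] [0.6432 0.032  0.    ] rack [ 0.75   -0.0431  0.05  ] [0.7339 0.0884 0.05  ]
bays M [0.5419 0.1403 0.063 ] L [0.5749 0.2551 0.063 ] V [0.6157 0.1797 0.075 ] 29.0 mid [0.5584 0.1977 0.063 ] idx 28.4 pin [0.5833 0.212  0.058 ]
```

>>> play_rows:
  rows:
    - [0.015, -0.05, -0.5, 0, -1]
    - [0.015, -0.05, -1, 0, -1]
    - [0.015, -0.05, -1, 0, -1]

```text
time_s: 15.18
tcp_pos: [0.6444, 0.0328, 0.1319]
orientation: [-3.139, -0.006, 2.86]
wrist_force: [-0.7, -0.8, 1.7]
width: 1.005
finger_force: 0.0
```

>>> play_rows:
  rows:
    - [0, 0, -0.5, 0, -1]
    - [0, 0, -1, 0, -1]
    - [0, 0, -1, 0, -1]

```text
time_s: 15.55
tcp_pos: [0.6456, 0.033, 0.0539]
orientation: [-3.14, -0.003, 2.86]
wrist_force: [-0.9, 0.3, 0.5]
width: 0.998
finger_force: 0.0
```

>>> play_rows:
  rows:
    - [0, 0, -0.25, 0, 0]
    - [0, 0, -0.42, 0, 0]
    - [0, 0, -0.42, 0, 0]
    - [0, 0, -0.42, 0, 0]

```text
time_s: 16.05
tcp_pos: [0.6471, 0.0332, 0.0216]
orientation: [3.141, 0.001, 2.859]
wrist_force: [-0.2, -0.5, 0.2]
width: 0.584
finger_force: 0.0
```

Close gently on the vial (8 N), then lift.

>>> play_rows:
  rows:
    - [0, 0, 0, 0, 1]
    - [0, 0, 0, 0, 1]
    - [0, 0, 0, 0, 1]
    - [0, 0, 0, 0, 1]
    - [0, 0, 0, 0, 1]
  squeeze: 8

```text
time_s: 16.68
tcp_pos: [0.6469, 0.033, 0.0213]
orientation: [-3.142, 0.0, 2.859]
wrist_force: [-1.4, -1.3, 2.8]
width: 0.281
finger_force: 8.0
```

>>> play_rows:
  rows:
    - [0, 0, 0.3, 0, 1]
    - [0, 0, 0.7, 0, 1]
    - [0, 0, 1, 0, 1]

```text
time_s: 17.05
tcp_pos: [0.6473, 0.0336, 0.1039]
orientation: [3.14, 0.002, 2.86]
wrist_force: [-0.1, -1.0, -1.2]
width: 0.281
finger_force: 7.9
```

>>> play_rows:
  rows:
    - [0, 0, 0.4, 0, 1]
    - [0, 0, 0.7, 0, 1]
    - [0, 0, 0.7, 0, 1]
    - [0, 0, 0.7, 0, 1]

```text
time_s: 17.55
tcp_pos: [0.6462, 0.0329, 0.1567]
orientation: [-3.141, -0.001, 2.86]
wrist_force: [-0.5, -0.7, -0.4]
width: 0.278
finger_force: 7.9
```

```bash
python3 snap.py v7
```

```text
17.55 [0.64619327 0.03290021 0.15669144] 163.83976766803377 [ 0.34  0.59 -0.7   1.65  0.43  1.06  0.8 ]
```

View pics/v7.png

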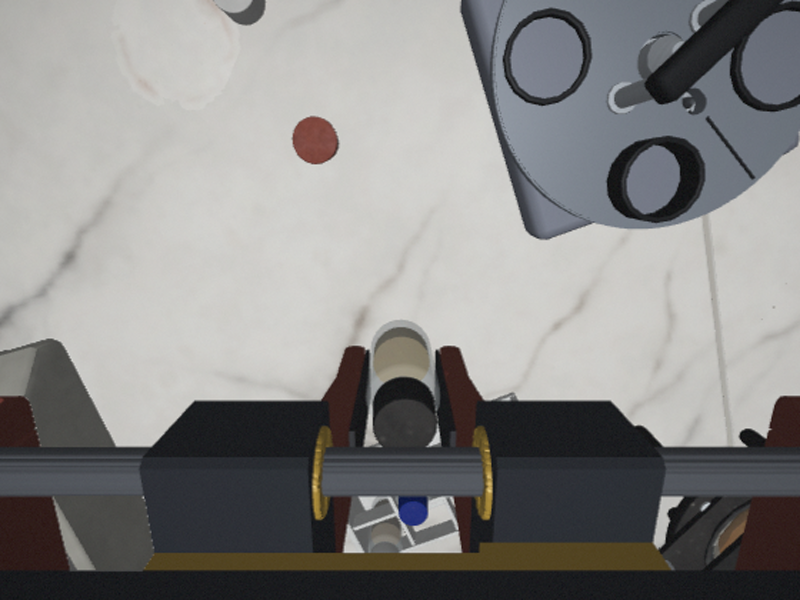

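>>> play_rows:
  rows:
    - [-0.1, 0.45, 0, 0, 1]
    - [-0.19, 0.92, 0, 0, 1]

```text
time_s: 17.85
tcp_pos: [0.6307, 0.1066, 0.1556]
orientation: [-3.141, -0.002, 2.858]
wrist_force: [0.8, -0.2, -0.1]
width: 0.283
finger_force: 7.9
```

>>> play_rows:
  rows:
    - [-0.1, 0.45, 0, 0, 1]
    - [-0.19, 0.92, 0, 0, 1]
    - [-0.19, 0.92, 0, 0, 1]
    - [-0.19, 0.92, 0, 0, 1]
    - [-0.19, 0.92, 0, 0, 1]

```text
time_s: 18.48
tcp_pos: [0.6166, 0.1784, 0.1564]
orientation: [-3.14, -0.0, 2.857]
wrist_force: [0.2, 1.5, -0.9]
width: 0.28
finger_force: 7.9
```

```bash
python3 snap.py v8
python3 - <<'E'
from h import *
import pickle
c=pickle.load(open("v7.pkl","rb"));print("cap",ray("",404*.7,425*.7,.1567+.0416,c))
o=get_obs();c=pickle.load(open("v8.pkl","rb"))
for X in([.6155,.1803,.078],[*o["tcp_pos"][:2],.198]):print(proj("",X,c)/.7)
E
```

```text
18.475 [0.616598   0.17839507 0.15640739] 163.70545689296998 [ 0.13  0.59 -0.72  1.66  0.43  1.05  0.56]
cap [0.64587946 0.03455911 0.1983    ]
[403.15108972 308.86619294]
[399.24574578 427.38354175]
```

>>> play_rows:
  rows:
    - [-0.012, 0.015, -0.3, 0, 1]
    - [-0.012, 0.015, -0.55, 0, 1]
    - [-0.012, 0.015, -0.6, 0, 1]
    - [-0.012, 0.015, -0.6, 0, 1]

```text
time_s: 19.02
tcp_pos: [0.6154, 0.1813, 0.1089]
orientation: [-3.142, -0.0, 2.859]
wrist_force: [-0.5, -0.2, -0.5]
width: 0.279
finger_force: 7.9
```

>>> play_rows:
  rows:
    - [0, 0, -0.1, 0, 1]
    - [0, 0, -0.2, 0, 1]
    - [0, 0, -0.3, 0, 1]
    - [0, 0, -0.3, 0, 1]
    - [0, 0, -0.3, 0, 1]

```text
time_s: 19.65
tcp_pos: [0.6154, 0.1816, 0.0852]
orientation: [3.141, 0.0, 2.859]
wrist_force: [0.1, 0.5, 0.1]
width: 0.285
finger_force: 7.9
```

>>> play_rows:
  rows:
    - [0, -0.01, -0.03, 0, 1]
    - [0, -0.01, -0.035, 0, 1]
    - [0, -0.01, -0.035, 0, 1]

```text
time_s: 20.02
tcp_pos: [0.6153, 0.1806, 0.0823]
orientation: [3.142, 0.0, 2.859]
wrist_force: [-0.2, -0.2, -1.0]
width: 0.284
finger_force: 7.9
```

>>> play_rows:
  rows:
    - [0, 0, 0, 0, 0]
    - [0, 0, 0, 0, 0]
    - [0, 0, 0, 0, 0]
    - [0, 0, 0, 0, 0]

```text
time_s: 20.52
tcp_pos: [0.6153, 0.1807, 0.0823]
orientation: [3.141, 0.0, 2.859]
wrist_force: [0.2, 0.5, -0.3]
width: 0.498
finger_force: 0.0
```

>>> play_rows:
  rows:
    - [0, 0, 0.2, 0, 0]
    - [0, 0, 0.6, 0, 0]
    - [0, 0, 1, 0, 0]
    - [0, 0, 1, 0, 0]

```text
time_s: 21.02
tcp_pos: [0.6171, 0.1819, 0.1663]
orientation: [3.138, 0.005, 2.859]
wrist_force: [0.5, -0.4, -0.5]
width: 0.498
finger_force: 0.0
```

```bash
python3 snap.py v9
```

```text
21.025 [0.61709862 0.18185827 0.16625117] 163.83268052668512 [ 0.13  0.58 -0.72  1.66  0.43  1.06  0.56]
```

View pics/v9.png

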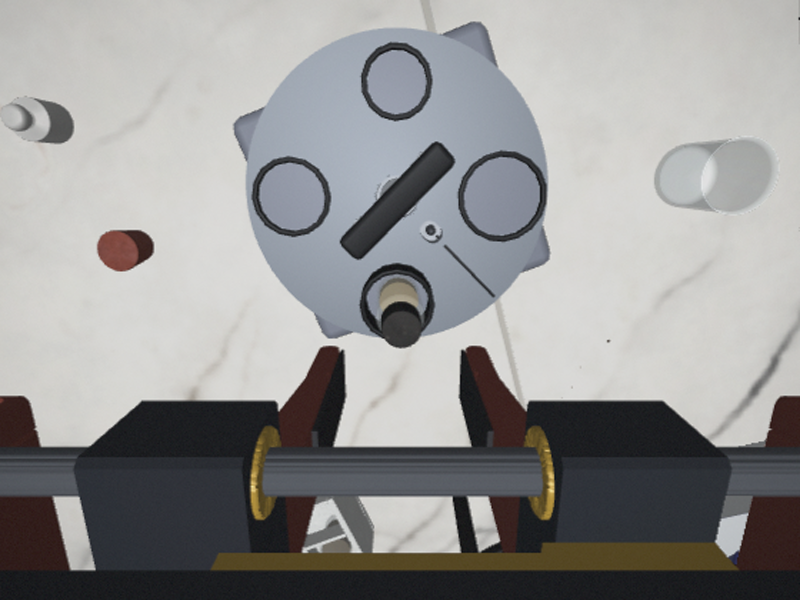

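Run:
```python
from h import *
import pickle
g=lambda n:pickle.load(open(n+".pkl","rb"))
r=lambda n,u,v,z:ray("",u*.7,v*.7,z,g(n)).round(4)
print("M",r("v6",250,18,.036),r("v9",17,118,.036),"glass",r("v9",740,175,.06),r("v9",690,175,0))
print("bal",[ray("scene",u*.7,v*.7,.05).round(3) for u,v in((265,480),(215,437),(180,590))])
print("bays",[ (k,r("v9",u,v,.064)) for k,u,v in(("M",291,196),("L",503,196),("S",396,81))])
# vial upright check
print("vial cap",r("v9",402,325,.123),"bottom", r("v9",398,297,.078))
```

```text
M [ 0.4523 -0.0094  0.036 ] [ 0.4537 -0.0075  0.036 ] glass [0.6019 0.3871 0.06  ] [0.6045 0.3949 0.    ]
bal [array([0.48 , 0.477, 0.05 ]), array([0.587, 0.442, 0.05 ]), array([0.465, 0.635, 0.05 ])]
bays [('M', array([0.5421, 0.14  , 0.064 ])), ('L', array([0.5753, 0.2547, 0.064 ])), ('S', array([0.5017, 0.2134, 0.064 ]))]
vial cap [0.6139 0.184  0.123 ] bottom [0.6118 0.1824 0.078 ]
```

>>> play_rows:
  rows:
    - [-0.3, 0.5, 0.3, 0, 0]
    - [-0.6, 1, 0.3, 0, -1]
    - [-0.6, 1, 0.3, 0, -1]

```text
time_s: 21.45
tcp_pos: [0.5641, 0.265, 0.1864]
orientation: [3.14, -0.002, 2.867]
wrist_force: [-0.1, -0.8, -0.6]
width: 0.69
finger_force: 0.0
```

>>> play_rows:
  rows:
    - [-0.3, 0.5, 0, 0, -1]
    - [-0.6, 1, 0, 0, -1]
    - [-0.6, 1, 0, 0, -1]

```text
time_s: 21.82
tcp_pos: [0.5165, 0.3437, 0.1859]
orientation: [3.141, -0.002, 2.866]
wrist_force: [0.3, 0.9, -0.7]
width: 0.994
finger_force: 0.0
```

>>> play_rows:
  rows:
    - [-0.5, 0.5, 0, 0, -1]
    - [-0.5, 0.5, 0, 0, -1]
    - [-0.5, 0.5, 0, 0, -1]
    - [-0.5, 0.5, 0, 0, -1]

```text
time_s: 22.32
tcp_pos: [0.4809, 0.3787, 0.1857]
orientation: [-3.14, 0.0, 2.856]
wrist_force: [-0.6, -0.1, 0.0]
width: 0.998
finger_force: 0.0
```

```bash
python3 snap.py v10
```

```text
22.325 [0.48093896 0.37870386 0.18572271] 163.65813185906617 [-0.2   0.52 -0.77  1.71  0.41  1.08  0.18]
```

View pics/v10.png

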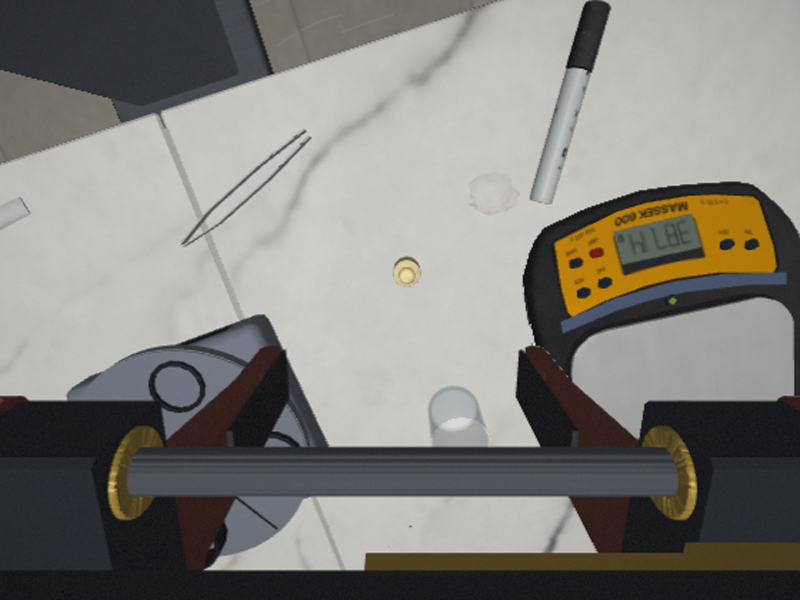

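Run:
```python
from h import *
import pickle
g=lambda n:pickle.load(open(n+".pkl","rb"))
r=lambda n,u,v,z:ray("",u*.7,v*.7,z,g(n)).round(4)
print("S",r("v10",405.5,275,.027),r("v10",406,268,.01),"bal edge",r("v10",525,290,.04),r("v10",540,345,.04),"beaker",r("v10",455,405,.06))
```

```text
S [0.4789 0.3828 0.027 ] [0.4774 0.3837 0.01  ] bal edge [0.5096 0.46   0.04  ] [0.5525 0.4617 0.04  ] beaker [0.5705 0.3918 0.06  ]
```

>>> play_rows:
  rows:
    - [-0.024, 0.05, -0.5, 0, -0.2]
    - [-0.024, 0.05, -1, 0, -0.2]
    - [-0.024, 0.05, -1, 0, -0.2]

```text
time_s: 22.75
tcp_pos: [0.4767, 0.382, 0.1034]
orientation: [-3.136, -0.003, 2.858]
wrist_force: [0.4, -0.2, -0.1]
width: 0.701
finger_force: 0.0
```

>>> play_rows:
  rows:
    - [0, 0, -0.4, 0, -0.2]
    - [0, 0, -0.8, 0, -0.2]
    - [0, 0, -1, 0, -0.2]
    - [0, 0, -1, 0, -0.2]

```text
time_s: 23.25
tcp_pos: [0.4777, 0.3845, 0.0265]
orientation: [-3.141, -0.0, 2.859]
wrist_force: [0.6, -0.1, 0.2]
width: 0.601
finger_force: 0.0
```

>>> play_rows:
  rows:
    - [0, 0, -0.1, 0, -0.2]
    - [0, 0, -0.23, 0, -0.2]
    - [0, 0, -0.23, 0, -0.2]
    - [0, 0, -0.23, 0, -0.2]

```text
time_s: 23.75
tcp_pos: [0.4774, 0.3848, 0.008]
orientation: [3.141, 0.0, 2.86]
wrist_force: [-0.3, -0.1, 0.7]
width: 0.599
finger_force: 0.0
```

>>> play_rows:
  rows:
    - [0.015, -0.015, -0.025, 0, 1]
    - [0.015, -0.015, -0.025, 0, 1]
    - [0.015, -0.015, -0.025, 0, 1]
    - [0.015, -0.015, -0.025, 0, 1]
    - [0.015, -0.015, -0.025, 0, 1]
    - [0.015, -0.015, -0.025, 0, 1]
    - [0.015, -0.015, -0.025, 0, 1]
  squeeze: 15

```text
time_s: 24.62
tcp_pos: [0.4786, 0.3834, 0.0059]
orientation: [3.142, 0.0, 2.859]
wrist_force: [-0.3, -0.1, 1.5]
width: 0.218
finger_force: 15.0
```

>>> play_rows:
  rows:
    - [0, 0, 0.2, 0, 1]
    - [0, 0, 0.6, 0, 1]
    - [0, 0, 1, 0, 1]
    - [0, 0, 1, 0, 1]

```text
time_s: 25.12
tcp_pos: [0.4799, 0.3852, 0.0893]
orientation: [3.137, 0.003, 2.859]
wrist_force: [0.5, 0.4, -1.1]
width: 0.219
finger_force: 15.0
```

```bash
python3 snap.py v11
```

```text
25.125 [0.47987132 0.38516843 0.08930654] 163.8326626020666 [-0.26  0.63 -0.71  1.78  0.51  0.92  0.09]
```

>>> play_rows:
  rows:
    - [0, 0, 0.5, 0, 1]
    - [0, -0.3, 0.7, 0, 1]
    - [0.13, -1, 0.7, 0, 1]
    - [0.13, -1, 0.7, 0, 1]

```text
time_s: 25.68
tcp_pos: [0.4904, 0.2973, 0.1403]
orientation: [-3.136, 0.0, 2.852]
wrist_force: [-0.7, 1.5, 0.1]
width: 0.224
finger_force: 15.0
```

>>> play_rows:
  rows:
    - [0.07, -0.5, 0, 0, 1]
    - [0.14, -1, 0, 0, 1]
    - [0.14, -1, 0, 0, 1]

```text
time_s: 26.05
tcp_pos: [0.5004, 0.2199, 0.1406]
orientation: [-3.138, -0.001, 2.855]
wrist_force: [0.2, -0.2, -0.4]
width: 0.217
finger_force: 15.0
```

>>> play_rows:
  rows:
    - [0, -0.14, -0.1, 0, 1]
    - [0, -0.14, -0.2, 0, 1]
    - [0, -0.14, -0.2, 0, 1]
    - [0, -0.14, -0.2, 0, 1]
    - [0, -0.14, -0.2, 0, 1]

```text
time_s: 26.68
tcp_pos: [0.5002, 0.2128, 0.1261]
orientation: [3.141, 0.0, 2.86]
wrist_force: [0.6, -0.2, -0.8]
width: 0.221
finger_force: 15.0
```

>>> play_rows:
  rows:
    - [0.016, 0.011, -0.3, 0, 1]
    - [0.016, 0.011, -0.55, 0, 1]
    - [0.016, 0.011, -0.7, 0, 1]
    - [0.016, 0.011, -0.7, 0, 1]
    - [0.016, 0.011, -0.7, 0, 1]
    - [0.016, 0.011, -0.7, 0, 1]

```text
time_s: 27.42
tcp_pos: [0.5019, 0.2134, 0.0705]
orientation: [3.141, 0.001, 2.859]
wrist_force: [-0.3, 0.1, -0.5]
width: 0.217
finger_force: 15.0
```

>>> play_rows:
  rows:
    - [0, 0, -0.03, 0, 1]
    - [0, 0, -0.05, 0, 1]
    - [0, 0, -0.05, 0, 1]
    - [0, 0, -0.05, 0, 1]

```text
time_s: 27.92
tcp_pos: [0.5015, 0.2131, 0.0659]
orientation: [-3.142, 0.0, 2.859]
wrist_force: [0.2, 0.0, -0.7]
width: 0.217
finger_force: 15.0
```

>>> play_rows:
  rows:
    - [0, 0, 0, 0, 0.2]
    - [0, 0, 0, 0, 0.2]
    - [0, 0, 0, 0, 0.2]
    - [0, 0, 0, 0, 0.2]

```text
time_s: 28.42
tcp_pos: [0.5015, 0.2132, 0.0659]
orientation: [3.142, -0.0, 2.859]
wrist_force: [0.8, 0.2, -1.0]
width: 0.397
finger_force: 0.0
```

>>> play_rows:
  rows:
    - [0, 0, 0.2, 0, 0.2]
    - [0, 0, 0.6, 0, 0.2]
    - [0, 0, 1, 0, 0.2]
    - [0, 0, 1, 0, 0.2]

```text
time_s: 28.92
tcp_pos: [0.5031, 0.2143, 0.1491]
orientation: [3.138, 0.004, 2.859]
wrist_force: [0.4, 0.3, -0.1]
width: 0.402
finger_force: 0.0
```

```bash
python3 snap.py v12
```

```text
28.925 [0.50310137 0.21430688 0.14913248] 163.8268318488145 [ 0.1   0.46 -0.78  1.9   0.4   0.94  0.42]
```

>>> play_rows:
  rows:
    - [0, 0, 0.4, 0, 0.2]
    - [-0.1, -0.5, 0.4, -0.11, 0.2]
    - [-0.2, -1, 0.4, -0.22, -1]
    - [-0.2, -1, 0.4, -0.33, -1]

```text
time_s: 29.48
tcp_pos: [0.4844, 0.129, 0.1767]
orientation: [-3.138, 0.0, 2.331]
wrist_force: [0.9, 1.1, 1.0]
width: 0.588
finger_force: 0.0
```

>>> play_rows:
  rows:
    - [-0.1, -0.5, 0, -0.11, -1]
    - [-0.2, -1, 0, -0.22, -1]
    - [-0.2, -1, 0, -0.33, -1]

```text
time_s: 29.85
tcp_pos: [0.468, 0.0493, 0.1767]
orientation: [-3.138, 0.001, 1.812]
wrist_force: [0.5, 0.1, -0.2]
width: 0.928
finger_force: 0.0
```

>>> play_rows:
  rows:
    - [-0.1, -0.4, 0, -0.11, -1]
    - [-0.22, -0.8, 0, -0.22, -1]
    - [-0.22, -0.8, 0, -0.34, -1]
    - [-0.22, -0.8, 0, -0.34, -1]
    - [-0.22, -0.8, 0, -0.34, -1]
    - [-0.22, -0.8, 0, -0.34, -1]

```text
time_s: 30.6
tcp_pos: [0.4518, -0.0104, 0.1777]
orientation: [-3.141, -0.0, 1.292]
wrist_force: [-0.0, 0.7, 0.2]
width: 1.003
finger_force: 0.0
```

```bash
python3 snap.py v13
python3 - <<'E'
from h import *
import pickle
c=pickle.load(open("v13.pkl","rb"));p=proj("",[.453,-.0095,.02],c).astype(int);print(p)
c12=pickle.load(open("v12.pkl","rb"));q=proj("",[.5015,.2137,.075],c12).astype(int);print(q)
f=lambda n,p:cv2.resize(cv2.imread(n)[max(p[1]-60,0):p[1]+60,p[0]-65:p[0]+65],(390,360),interpolation=cv2.INTER_CUBIC)
A=f("pics/rawv13.png",p);B=f("pics/rawv12.png",q);print(max(p[1]-60,0),max(q[1]-60,0))
cv2.imwrite("pics/k.png",np.hstack([A,B]))
E
```

```text
30.6 [ 0.45181839 -0.01042746  0.17769292] 74.00329471911239 [ 0.32  0.2  -0.48  2.09  0.12  0.88 -0.51]
[281 196]
[278 217]
136 157
```

View pics/k.png

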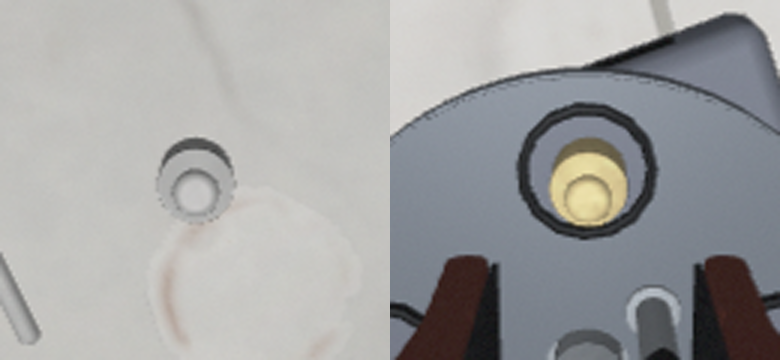

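The small weight stands inside its ring, and the medium weight's knob is at crop (196,195).

Run:
```python
from h import *
import pickle
c=pickle.load(open("v13.pkl","rb"));print(ray("",281.3,201,.036,c),ray("",281.3,196,.021,c))
```

```text
[ 0.45243457 -0.01062902  0.036     ] [ 0.45286407 -0.00909349  0.021     ]
```

>>> play_rows:
  rows:
    - [0.01, 0.01, -0.5, 0, -0.3]
    - [0.01, 0.01, -1, 0, -0.3]
    - [0.01, 0.01, -1, 0, -0.3]

```text
time_s: 31.02
tcp_pos: [0.4505, -0.0099, 0.0959]
orientation: [-3.136, 0.001, 1.29]
wrist_force: [-0.1, 0.7, 0.6]
width: 0.699
finger_force: 0.0
```

>>> play_rows:
  rows:
    - [0, 0, -0.4, 0, -0.3]
    - [0, 0, -0.8, 0, -0.3]
    - [0, 0, -1, 0, -0.3]
    - [0, 0, -1, 0, -0.3]

```text
time_s: 31.52
tcp_pos: [0.4528, -0.01, 0.0181]
orientation: [-3.141, 0.0, 1.289]
wrist_force: [0.4, 0.3, 0.0]
width: 0.65
finger_force: 0.0
```

>>> play_rows:
  rows:
    - [0, 0, -0.11, 0, 0]
    - [0, 0, -0.11, 0, 0]
    - [0, 0, -0.11, 0, 0]

```text
time_s: 31.9
tcp_pos: [0.453, -0.0101, 0.0095]
orientation: [3.141, -0.0, 1.289]
wrist_force: [-1.1, -0.8, -0.2]
width: 0.5
finger_force: 0.0
```

>>> play_rows:
  rows:
    - [0, 0, -0.02, 0, 1]
    - [0, 0, -0.02, 0, 1]
    - [0, 0, -0.02, 0, 1]
    - [0, 0, -0.02, 0, 1]
    - [0, 0, -0.02, 0, 1]
    - [0, 0, -0.02, 0, 1]
  squeeze: 20

```text
time_s: 32.65
tcp_pos: [0.4525, -0.0101, 0.0075]
orientation: [-3.141, 0.0, 1.289]
wrist_force: [-1.3, 0.9, 2.4]
width: 0.284
finger_force: 20.0
```

>>> play_rows:
  rows:
    - [0, 0, 0.2, 0, 1]
    - [0, 0, 0.6, 0, 1]
    - [0, 0, 1, 0, 1]

```text
time_s: 33.02
tcp_pos: [0.4527, -0.0099, 0.0891]
orientation: [3.141, -0.0, 1.289]
wrist_force: [1.0, -0.3, -1.7]
width: 0.283
finger_force: 20.0
```

>>> play_rows:
  rows:
    - [0, 0, 0.5, 0, 1]
    - [0.3, 0.5, 0.6, 0, 1]
    - [0.55, 0.93, 0.6, 0, 1]

```text
time_s: 33.4
tcp_pos: [0.4983, 0.0652, 0.1379]
orientation: [3.138, -0.001, 1.287]
wrist_force: [1.3, -0.6, -0.9]
width: 0.284
finger_force: 20.0
```

>>> play_rows:
  rows:
    - [0.3, 0.5, 0, 0, 1]
    - [0.55, 0.93, 0, 0, 1]
    - [0.55, 0.93, 0, 0, 1]
    - [0.55, 0.93, -0.1, 0, 1]
    - [0.55, 0.93, -0.2, 0, 1]
    - [0.55, 0.93, -0.2, 0, 1]
    - [0.55, 0.93, -0.2, 0, 1]

```text
time_s: 34.28
tcp_pos: [0.5406, 0.1382, 0.1194]
orientation: [-3.141, 0.0, 1.288]
wrist_force: [0.5, -0.0, -0.9]
width: 0.289
finger_force: 20.0
```

>>> play_rows:
  rows:
    - [0.015, 0.022, -0.25, 0, 1]
    - [0.015, 0.022, -0.45, 0, 1]
    - [0.015, 0.022, -0.58, 0, 1]
    - [0.015, 0.022, -0.6, 0, 1]
    - [0.015, 0.022, -0.6, 0, 1]
    - [0.015, 0.022, -0.6, 0, 1]

```text
time_s: 35.02
tcp_pos: [0.5423, 0.1407, 0.072]
orientation: [3.141, -0.001, 1.289]
wrist_force: [0.7, -0.4, -0.3]
width: 0.285
finger_force: 20.0
```

>>> play_rows:
  rows:
    - [0, 0, -0.03, 0, 1]
    - [0, 0, -0.045, 0, 1]
    - [0, 0, -0.045, 0, 1]
    - [0, 0, -0.045, 0, 1]

```text
time_s: 35.52
tcp_pos: [0.5419, 0.1405, 0.0679]
orientation: [3.142, -0.0, 1.289]
wrist_force: [-0.4, -0.8, -1.6]
width: 0.287
finger_force: 20.0
```

>>> play_rows:
  rows:
    - [0, 0, 0, 0, 0.05]
    - [0, 0, 0, 0, 0.05]
    - [0, 0, 0, 0, 0.05]
    - [0, 0, 0, 0, 0.05]

```text
time_s: 36.02
tcp_pos: [0.5419, 0.1405, 0.0679]
orientation: [3.142, -0.0, 1.289]
wrist_force: [-0.0, -0.4, -0.0]
width: 0.473
finger_force: 0.0
```

>>> play_rows:
  rows:
    - [0, 0, 0.2, 0, 0.05]
    - [0, 0, 0.6, 0, 0.05]
    - [0, 0, 1, 0, 0.05]

```text
time_s: 36.4
tcp_pos: [0.5419, 0.1407, 0.1497]
orientation: [3.141, -0.0, 1.289]
wrist_force: [-0.2, -0.7, 0.4]
width: 0.475
finger_force: 0.0
```

```bash
python3 snap.py v14
```

```text
36.4 [0.54190602 0.14067654 0.14974644] 73.8456647312131 [ 0.03  0.42 -0.5   1.88  0.25  0.91 -0.87]
```

>>> play_rows:
  rows:
    - [0, 0, 0.4, 0, 0]
    - [-0.07, -0.46, 0.4, 0, -1]
    - [-0.136, -0.92, 0.4, 0, -1]

```text
time_s: 36.83
tcp_pos: [0.5313, 0.0666, 0.1814]
orientation: [3.14, -0.001, 1.29]
wrist_force: [1.2, -0.4, -0.4]
width: 0.686
finger_force: 0.0
```

>>> play_rows:
  rows:
    - [-0.07, -0.46, 0, 0, -1]
    - [-0.136, -0.92, 0, 0, -1]

```text
time_s: 37.08
tcp_pos: [0.5201, -0.0078, 0.1809]
orientation: [3.14, -0.0, 1.289]
wrist_force: [1.0, -1.1, -0.1]
width: 0.916
finger_force: 0.0
```

>>> play_rows:
  rows:
    - [-0.07, -0.46, 0, 0, -1]
    - [-0.136, -0.92, 0, 0, -1]

```text
time_s: 37.33
tcp_pos: [0.5092, -0.0814, 0.1809]
orientation: [3.14, -0.0, 1.289]
wrist_force: [-0.2, -0.6, -0.1]
width: 0.995
finger_force: 0.0
```

>>> play_rows:
  rows:
    - [-0.07, -0.46, 0, 0, -1]
    - [-0.136, -0.92, 0, 0, -1]

```text
time_s: 37.58
tcp_pos: [0.4984, -0.155, 0.181]
orientation: [3.14, -0.0, 1.289]
wrist_force: [-0.2, 0.5, -0.6]
width: 0.999
finger_force: 0.0
```

>>> play_rows:
  rows:
    - [-0.07, -0.46, 0, 0, -1]
    - [-0.136, -0.92, 0, 0, -1]

```text
time_s: 37.83
tcp_pos: [0.4875, -0.2286, 0.181]
orientation: [3.14, -0.0, 1.289]
wrist_force: [0.8, -0.6, 1.2]
width: 0.996
finger_force: 0.0
```

>>> play_rows:
  rows:
    - [-0.07, -0.46, 0, 0, -1]
    - [-0.136, -0.92, 0, 0, -1]

```text
time_s: 38.08
tcp_pos: [0.4766, -0.3022, 0.181]
orientation: [3.14, 0.0, 1.289]
wrist_force: [1.7, 0.5, 0.3]
width: 1.003
finger_force: 0.0
```

>>> play_rows:
  rows:
    - [-0.07, -0.46, 0, 0, -1]
    - [-0.136, -0.92, 0, 0, -1]
    - [-0.136, -0.92, 0, 0, -1]
    - [-0.136, -0.92, 0, 0, -1]
    - [-0.136, -0.92, 0, 0, -1]

```text
time_s: 38.7
tcp_pos: [0.4664, -0.3732, 0.1802]
orientation: [3.141, -0.001, 1.291]
wrist_force: [0.0, 0.0, 0.2]
width: 1.004
finger_force: 0.0
```

```bash
python3 snap.py v15
python3 - <<'E'
from h import *
import pickle
c=pickle.load(open("v15.pkl","rb"));a=cv2.imread("pics/rawv15.png")
p=proj("",[.466,-.3755,.03],c).astype(int);print(p)
h=cv2.cvtColor(a,cv2.COLOR_BGR2HSV);m=cv2.inRange(h,(18,70,60),(35,255,255))
m[:max(p[1]-70,0)]=0;m[p[1]+70:]=0;m[:,:p[0]-70]=0;m[:,p[0]+70:]=0
n,l,s,ce=cv2.connectedComponentsWithStats(m);i=1+s[1:,4].argmax();print(s[i],ce[i])
x,y,w,hh=s[i][:4]
# body bottom rim far/near; centroid as ~z .025
print(ray("",ce[i][0],ce[i][1],.028,c))
c14=pickle.load(open("v14.pkl","rb"));b=cv2.imread("pics/rawv14.png");q=proj("",[.5418,.14,.08],c14).astype(int);print(q)
f=lambda n,p:cv2.resize(n[max(p[1]-60,0):p[1]+60,p[0]-65:p[0]+65],(390,360),interpolation=cv2.INTER_CUBIC)
cv2.imwrite("pics/l.png",np.hstack([f(a,p),f(b,q)]))
E
```

```text
38.7 [ 0.46638829 -0.37317707  0.18023919] 73.96233636612455 [ 0.81  0.41 -0.31  1.77  0.15  0.98  0.16]
[280 201]
[265 182  31  35 839] [279.77234803 199.3420739 ]
[ 0.46542923 -0.37373021  0.028     ]
[280 224]
```

>>> play_rows:
  rows:
    - [-0.01, -0.015, -0.5, 0, -0.6]
    - [-0.01, -0.015, -1, 0, -0.6]
    - [-0.01, -0.015, -1, 0, -0.6]

```text
time_s: 39.12
tcp_pos: [0.4633, -0.3738, 0.0974]
orientation: [-3.136, -0.002, 1.29]
wrist_force: [-1.0, -0.3, -0.1]
width: 0.798
finger_force: 0.0
```

>>> play_rows:
  rows:
    - [0, 0, -0.4, 0, -0.6]
    - [0, 0, -0.8, 0, -0.6]
    - [0, 0, -1, 0, -0.6]
    - [0, 0, -1, 0, -0.6]

```text
time_s: 39.62
tcp_pos: [0.4652, -0.3757, 0.0201]
orientation: [-3.141, -0.0, 1.289]
wrist_force: [-0.1, 0.9, 0.3]
width: 0.8
finger_force: 0.0
```

>>> play_rows:
  rows:
    - [0, 0, -0.13, 0, -0.3]
    - [0, 0, -0.13, 0, -0.3]
    - [0, 0, -0.13, 0, -0.3]

```text
time_s: 40.0
tcp_pos: [0.4652, -0.3761, 0.01]
orientation: [3.141, 0.0, 1.289]
wrist_force: [0.6, -0.2, -0.2]
width: 0.647
finger_force: 0.0
```

>>> play_rows:
  rows:
    - [0, 0.012, -0.02, 0, 1]
    - [0, 0.012, -0.02, 0, 1]
    - [0, 0.012, -0.02, 0, 1]
    - [0, 0.012, -0.02, 0, 1]
    - [0, 0.012, -0.02, 0, 1]
    - [0, 0.012, -0.02, 0, 1]
    - [0, 0.012, -0.02, 0, 1]
  squeeze: 30

```text
time_s: 40.88
tcp_pos: [0.4649, -0.3749, 0.0079]
orientation: [-3.141, -0.0, 1.289]
wrist_force: [-0.8, 1.2, 2.4]
width: 0.354
finger_force: 30.0
```

>>> play_rows:
  rows:
    - [0, 0, 0.2, 0, 1]
    - [0, 0, 0.6, 0, 1]
    - [0, 0, 1, 0, 1]

```text
time_s: 41.25
tcp_pos: [0.4648, -0.3748, 0.0893]
orientation: [-3.142, -0.0, 1.289]
wrist_force: [0.1, 0.3, -1.9]
width: 0.358
finger_force: 30.0
```

>>> play_rows:
  rows:
    - [0, 0, 0.4, 0, 1]
    - [0, 0, 0.9, 0, 1]
    - [0, 0, 0.9, 0, 1]
    - [0, 0, 0.9, 0, 1]

```text
time_s: 41.75
tcp_pos: [0.4643, -0.3747, 0.1594]
orientation: [-3.141, -0.0, 1.289]
wrist_force: [-0.1, -0.0, -2.3]
width: 0.353
finger_force: 30.0
```

>>> play_rows:
  rows:
    - [0.05, 0.3, 0, 0, 1]
    - [0.11, 0.65, 0, 0, 1]
    - [0.173, 0.983, 0, 0, 1]

```text
time_s: 42.12
tcp_pos: [0.4776, -0.2948, 0.158]
orientation: [-3.138, -0.001, 1.289]
wrist_force: [0.9, 0.7, -1.3]
width: 0.356
finger_force: 30.0
```

>>> play_rows:
  rows:
    - [0.09, 0.5, 0, 0, 1]
    - [0.173, 0.983, 0, 0, 1]

```text
time_s: 42.38
tcp_pos: [0.4915, -0.2161, 0.1581]
orientation: [-3.138, -0.001, 1.289]
wrist_force: [-0.6, 0.5, -1.6]
width: 0.357
finger_force: 30.0
```

>>> play_rows:
  rows:
    - [0.09, 0.5, 0, 0, 1]
    - [0.173, 0.983, 0, 0, 1]

```text
time_s: 42.62
tcp_pos: [0.5053, -0.1375, 0.1582]
orientation: [-3.139, -0.0, 1.289]
wrist_force: [0.9, 0.2, -2.6]
width: 0.356
finger_force: 30.0
```

>>> play_rows:
  rows:
    - [0.09, 0.5, 0, 0, 1]
    - [0.173, 0.983, 0, 0, 1]

```text
time_s: 42.88
tcp_pos: [0.5191, -0.059, 0.1582]
orientation: [-3.139, 0.0, 1.289]
wrist_force: [1.0, -0.1, -2.0]
width: 0.357
finger_force: 30.0
```

>>> play_rows:
  rows:
    - [0.09, 0.5, 0, 0, 1]
    - [0.173, 0.983, 0, 0, 1]

```text
time_s: 43.12
tcp_pos: [0.533, 0.0194, 0.1582]
orientation: [-3.139, 0.001, 1.289]
wrist_force: [0.8, -0.8, -2.2]
width: 0.354
finger_force: 30.0
```

>>> play_rows:
  rows:
    - [0.09, 0.5, 0, 0, 1]
    - [0.173, 0.983, 0, 0, 1]

```text
time_s: 43.38
tcp_pos: [0.5469, 0.0979, 0.1581]
orientation: [-3.139, 0.001, 1.289]
wrist_force: [0.2, -0.0, -3.2]
width: 0.355
finger_force: 30.0
```

>>> play_rows:
  rows:
    - [0.09, 0.5, 0, 0, 1]
    - [0.173, 0.983, 0, 0, 1]

```text
time_s: 43.62
tcp_pos: [0.5608, 0.1764, 0.158]
orientation: [-3.139, 0.002, 1.289]
wrist_force: [-0.2, -0.1, -2.6]
width: 0.357
finger_force: 30.0
```

>>> play_rows:
  rows:
    - [0.07, 0.4, 0, 0, 1]
    - [0.13, 0.75, 0, 0, 1]
    - [0.173, 0.983, 0, 0, 1]
    - [0.173, 0.983, 0, 0, 1]
    - [0.173, 0.983, 0, 0, 1]
    - [0.173, 0.983, 0, 0, 1]

```text
time_s: 44.38
tcp_pos: [0.5758, 0.2524, 0.1597]
orientation: [3.141, 0.001, 1.287]
wrist_force: [0.0, 0.2, -2.3]
width: 0.352
finger_force: 30.0
```

>>> play_rows:
  rows:
    - [-0.005, 0.015, -0.3, 0, 1]
    - [-0.005, 0.015, -0.6, 0, 1]
    - [-0.005, 0.015, -0.9, 0, 1]
    - [-0.005, 0.015, -0.95, 0, 1]
    - [-0.005, 0.015, -0.95, 0, 1]
    - [-0.005, 0.015, -0.95, 0, 1]

```text
time_s: 45.12
tcp_pos: [0.576, 0.2556, 0.0851]
orientation: [3.14, -0.001, 1.288]
wrist_force: [-0.0, 0.5, -1.5]
width: 0.355
finger_force: 30.0
```

>>> play_rows:
  rows:
    - [0, 0, -0.05, 0, 1]
    - [0, 0, -0.1, 0, 1]
    - [0, 0, -0.13, 0, 1]
    - [0, 0, -0.13, 0, 1]

```text
time_s: 45.62
tcp_pos: [0.575, 0.2553, 0.0731]
orientation: [-3.141, 0.0, 1.289]
wrist_force: [-0.8, -0.2, -2.4]
width: 0.351
finger_force: 30.0
```

>>> play_rows:
  rows:
    - [0, -0.01, -0.03, 0, 1]
    - [0, -0.01, -0.055, 0, 1]
    - [0, -0.01, -0.055, 0, 1]
    - [0, -0.01, -0.055, 0, 1]

```text
time_s: 46.12
tcp_pos: [0.5753, 0.2546, 0.0691]
orientation: [3.142, -0.0, 1.289]
wrist_force: [0.2, 0.4, -1.7]
width: 0.351
finger_force: 30.0
```

>>> play_rows:
  rows:
    - [0, 0, 0, 0, -0.1]
    - [0, 0, 0, 0, -0.1]
    - [0, 0, 0, 0, -0.1]
    - [0, 0, 0, 0, -0.1]

```text
time_s: 46.62
tcp_pos: [0.5753, 0.2546, 0.0692]
orientation: [3.141, -0.0, 1.289]
wrist_force: [-0.9, -1.4, -0.3]
width: 0.55
finger_force: 0.0
```

>>> play_rows:
  rows:
    - [0, 0, 0.2, 0, -0.1]
    - [0, 0, 0.6, 0, -0.1]
    - [0, 0, 1, 0, -0.1]

```text
time_s: 47.0
tcp_pos: [0.5753, 0.2548, 0.151]
orientation: [3.141, -0.0, 1.289]
wrist_force: [0.3, 0.5, -0.0]
width: 0.551
finger_force: 0.0
```

>>> play_rows:
  rows:
    - [0, -0.5, 0.6, 0, -0.1]
    - [0, -1, 0.6, 0, -0.1]
    - [0, -1, 0.6, 0, -0.1]
    - [0, -1, 0.6, 0, -0.1]
    - [0, -1, 0.6, 0, -0.1]

```text
time_s: 47.62
tcp_pos: [0.5748, 0.1762, 0.1972]
orientation: [-3.141, -0.001, 1.291]
wrist_force: [-0.0, 0.6, 0.5]
width: 0.542
finger_force: 0.0
```

```bash
python3 snap.py v16
```

```text
47.625 [0.57483354 0.17619462 0.19716187] 73.95603957987257 [-0.02  0.43 -0.49  1.74  0.23  1.03 -0.88]
```

View pics/v16.png

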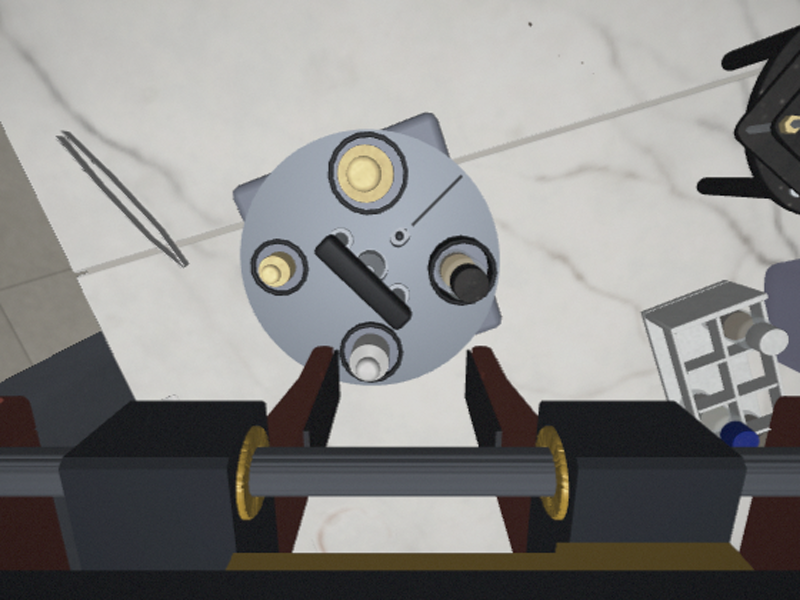

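All four items stand inside their bays: large (366,172), small (275,270), medium (369,360) and vial (465,275). The pin shows in the key slot at (400,236), and the gripper is clear.

```bash
python3 -c "
from plant import *
print(hand_in())"
```

```text
the job is handed in; nothing more can be done
None
```

The job is handed in: the carousel is home on the drive pin and the three weights and the vial stand upright in their bays, about 48 s of the 125 s used. The hand-in call did not report a verdict.

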